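Fetch the oilstone from behind the bottles

ROBOT

A 7-joint arm with a two-finger parallel gripper is mounted at the origin on the work surface. World frame = base frame: x ahead of the robot, y to its left, z up, the work surface at z = 0. Lengths are in m, angles in degrees, forces in N, time in s.
With the tool pointing down it reaches from about 0.425 to 0.875 m from the base axis. Payload 4.7 kg.
Tool frame: the origin (TCP) lies between the finger pads; the fingertips stand 8 mm ahead of it and the grasp point (between the pads) lies 11 mm behind it (env.tip_extent is the distance from the TCP to the fingertips, in m); z points along the fingers, y is the line along which they close (so a half turn about z gives the same grasp; the last joint's range is limited). The gripper opens to 87 mm and grips with 3 to 60 N. Pads are 19 mm wide; open, the fingers measure 117 mm over their backs; the gripper's body (75 mm by 190 mm) begins 51 mm behind the grasp point.
Start: joints at [-70.755, 18.392, -4.016, 83.108, 1.295, 78.541, -3.26], TCP at [0.206, 0.617, 0.231] pointing down, gripper open.
Joint ranges: [-163.93, 163.93], [-17.29, 119.83], [-79.2, 71.16], [3.27, 140.29], [-89.18, 269.18], [5.43, 117.66], [-154.24, 154.24]. Speed limits (degrees/s): [147.25, 147.25, 180, 180, 180, 180, 180].

INTERFACE

Orientations are given as [roll, pitch, yaw] about the fixed x, y, z axes, in that order (R = Rz(yaw) Ry(pitch) Rx(roll)).
In Python, from cell import sensors, vision, workorder, env gives the robot as it stands.
- The arm moves only by the tool drive_tool, never from a script. Its argument "moves" is a list of rows, each an object of numbers: "x", "y", "z": the shift along the tool's x, y, z in mm; "rx", "ry", "rz": the turn, a rotation vector about the tool's x, y, z in rad; "fingers": the closure, from -1 (fully open) to 1 (shut). In form: [{"x": .., "y": .., "z": .., "rx": .., "ry": .., "rz": .., "fingers": ..}, ...]. A call has 1 to 20 rows; each row is the pose to reach, as a shift and turn from the pose commanded when the call began, along the tool's axes at that moment; what a row does not reach only later rows make up. A row lasts 1/8 s, in which the tool goes at most 62.5 mm and 10.7 degrees, less where a joint would pass 70% of its speed; a pose out of reach is approached as far as the arm can. A call with a gripper value outside its range is refused whole. The fingers move at their own pace and stop on an object; "force" is the grip in N (left out, the last holds). Time passes only in rows, so rows that repeat a pose let the fingers close. It gives the time, the measured TCP pose, the force, the opening and the grip force at its end, in the units of the state.
- sensors.get_obs(): the state, without advancing time (a new reading comes with each control period).
- vision.read_camera(name): name is "scene" or "top"; returns a dict with "image" (420x560x3 uint8, red, green, blue), "fx", "fy", "cx", "cy" (pixels), "R" (3x3) and "t" (3): a world point X has camera coordinates R X + t. Camera axes: x right, y down, z forward; pixel columns grow to the right and rows downward; lengths in m; the calibration is good to about 2 mm. A picture is of the moment at which its call begins. There is no depth.
- workorder.sign_off(): hands the job in; it is judged then, once.
The state is a dict: "time_s": time; "qpos": joint angles; "joint_velocities": joint speeds; "effort": joint torques, N m; "tool_pos": TCP position; "tool_rot": TCP orientation; "force": force on the tool from outside, world axes, zero at the start; "wrist_torque": the same for the moment, N m; "grip_width": finger opening in m; "grasp_force": force on a finger pad.
Only numpy, scipy, OpenCV 4.12 (cv2) and the standard library are available. Lean on these libraries where they do the work, as an engineer would, in place of code of your own. Each camera call takes 0.05 s, during which the arm holds its last target. There are 200 camera calls.

TASK

I want to sharpen: stand the three containers (amber oil bottle, red oil can, white-lidded jar) that block the oilstone in the caddy over on the green mat, then lift the stone out and seat it flat, as it lies now with the grey side up, between the end jaws of the stone holder. Then put each container back upright on the very spot where it stood. Keep the containers upright all the while, and do not disturb the honing guide, the block plane or the chisel.

Things in the scene. Friction and masses are not known exactly. Their poses are not given: they have to be found in the camera images.
- caddy: Fixed light-wood tray, 175 (x) x 420 (y) mm, floor 8 mm above the bench, rim 6.5 mm thick, 18 mm high. Origin: centre of its underside; x runs from its front to its back edge, y along it. The containers stand in a row along y in its front half, 70 mm apart; the oilstone lies some 8 mm behind them, parallel, with 40 mm free behind it.
- stone: Combination oilstone, a rectangular block 50 (x) x 200 (y) x 25 (z) mm, grey upper half, terracotta lower half, about 0.6 kg. Origin: centre of its underside; y is its length, z up. Lies in the caddy behind the containers.
- oil: Amber glass oil bottle with black cap and paper label; straight round body 52 mm in diameter up to 83 mm, then shoulder and 29 mm cap, 114 mm high, about 0.18 kg. Origin: centre of its underside; z up.
- can: Red oil can with a short brass spout; straight round body 54 mm in diameter up to 80 mm, then a cone, 114 mm high over the spout, about 0.20 kg. Origin: centre of its underside; z up.
- jar: Blue-grey jar with a white screw lid; round body 53 mm in diameter up to 74 mm, lid 55 mm in diameter, 95 mm high, about 0.22 kg. Origin: centre of its underside; z up.
- mat: Dark green rubber bench mat, fixed, 140 (x) x 240 (y) x 3 (z) mm: the side area. On the left or right of the bench. Origin: centre of its underside, on the bench; y is its length.
- holder: Stone holder, fixed: aluminium base bar with a black rubber jaw at each end and a screw knob at its +y end. Seat 56 mm wide (x), its flat top 20 mm above the bench; jaws 15 mm thick rise to 30 mm, their inner faces 220 mm apart along y. Origin: on the bench under the middle of the seat; y is its length. On the left or right of the bench, on the other side from the mat.
- guide: Honing guide, aluminium and brass, about 60 x 75 x 30 mm, loose, lying in one end of the caddy beside the row. Origin: under its middle. To be left alone.
- plane: Block plane, dark steel with brass cap and wooden knob, 160 (x) x 50 (y) x about 60 (z) mm, loose, lying in the middle of the bench. Origin: under its middle. To be left alone.
- chisel: Bench chisel with a yellow handle, 260 mm long along x, 27 mm thick, loose, lying in the middle of the bench beside the plane. Origin: under the joint of handle and blade. To be left alone.
There are look-alikes about, which are no part of the job. Leave any blue look-alike of the stone alone.

How it is judged:
By the outcome, as a careful person would: the job done as asked, in the order asked, and still so for the second after the job is handed in, with the robot touching nothing.
It also fails if it takes over 144 s, if anything falls off the work surface, if the arm or the gripper's body presses on something with over 40 N, if the wrist force passes 120 N, or if a joint passes its speed limit or range.

## Working session

There is one attempt and no reset: what is moved stays moved. The work goes in short steps, Python scripts to look and compute and a tool call to move; the robot and the scene stay as the last step left them, time stands still between calls to the robot, and variables do not carry over. Pictures are saved under pics/ and viewed, at most 14 in all, crops included, and the job is handed in when it is done.

Besides the shell and the picture viewer there is one more tool, called after "Request:" as name(argument=value, ...), one argument or row to a line, values as JSON. drive_tool: Moves the arm, as the interface text tells. Its arguments: {"type":"object","properties":{"moves":{"type":"array"},"force":{"type":"number"}},"required":["moves"]}

```bash
mkdir -p pics; ls
cat > h.py <<'E'
import numpy as np, cv2
from cell import sensors, vision, workorder, env
def cam(n): return vision.read_camera(n)
def save(c,f): cv2.imwrite('pics/'+f,c['image'][:,:,::-1])
def ray(c,u,v,z):
    R=np.array(c['R']);t=np.array(c['t']);o=-R.T@t
    d=R.T@np.array([(u-c['cx'])/c['fx'],(v-c['cy'])/c['fy'],1]); s=(z-o[2])/d[2]
    return o+s*d
def proj(c,X):
    p=np.array(c['R'])@np.array(X)+np.array(c['t']); return c['fx']*p[0]/p[2]+c['cx'],c['fy']*p[1]/p[2]+c['cy']
E
python3 - <<'E'
from h import *
for n in('top','scene'):
    c=cam(n);save(c,n+'0.png');R=np.array(c['R']);print(n,c['fx'],c['cx'],c['cy'],-R.T@c['t'],R.round(3).tolist())
o=sensors.get_obs();print(o)
E
```

```text
pics
top 488.58976431190945 275.2332164429406 202.4489755946 [ 0.25841807 -0.01177193  1.03455959] [[0.115, -0.993, 0.005], [-0.973, -0.113, -0.202], [0.201, 0.019, -0.979]]
scene 470.15461134828746 275.63786559098367 207.7404447593562 [1.02992345 0.17062143 1.06521857] [[-0.314, 0.949, 0.0], [0.823, 0.272, -0.498], [-0.473, -0.156, -0.867]]
{'time_s': 0.1, 'qpos': array([-70.75626484,  18.4342253 ,  -4.01579896,  83.16606187,
         1.29525885,  78.54277886,  -3.25994095]), 'joint_velocities': array([ 0.07567471, -0.19535002, -0.01822275, -0.15548097,  0.01146801,
        0.09365285,  0.00214124]), 'effort': array([-1.72797641e-04, -4.92575562e+01, -4.05955045e-01, -3.13400352e+01,
       -6.40741247e-02,  3.94900097e-02,  8.27795338e-05]), 'tool_pos': array([0.20545184, 0.6161717 , 0.2295938 ]), 'tool_rot': array([-1.79902182e+02,  5.65078242e-03,  1.61566188e+02]), 'force': array([-0.54578423,  0.12588678,  0.2774727 ]), 'wrist_torque': array([-0.03282269, -0.03481875,  0.02499985]), 'grasp_force': 0.0, 'grip_width': 0.08708871985200634}
```

View pics/top0.png

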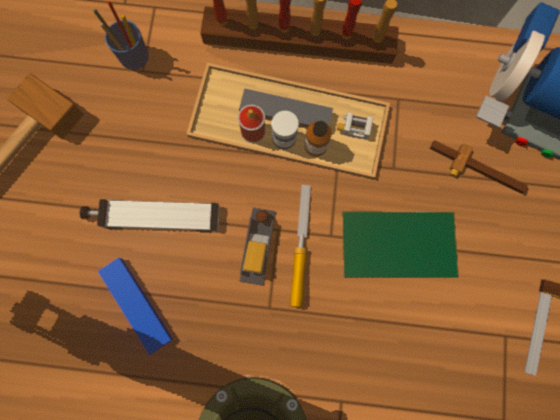

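View pics/scene0.png

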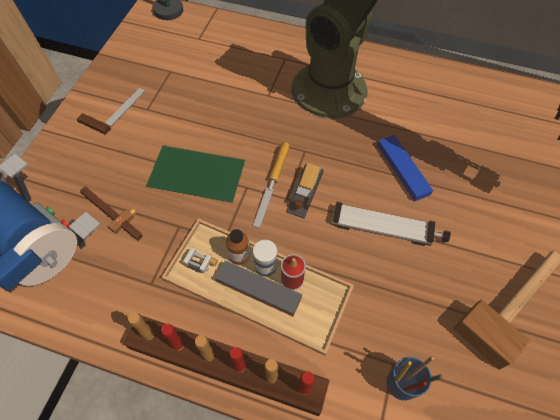

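Scene: can (252,118), jar (285,128) and oil (318,135) stand in the caddy. The grey stone is at (287,107) and the guide at (358,123). The mat is at (400,245), the holder at (158,215), the plane at (258,245) and the chisel at (300,245) in the top view.

Things that could be mistaken for the stone: the blue block at top (135,305), the holder bar at (158,215), and the tool rack at (300,38). I choose the grey block in the caddy at (287,107). The red and amber rack handles are not the containers. A crop will check this.

Run:
```python
from h import *
t=cam('top');s=cam('scene')
a=cv2.resize(t['image'][55:185,180:400],None,fx=3.6,fy=3.6,interpolation=cv2.INTER_CUBIC)
cv2.imwrite('pics/c1.png',a[:,:,::-1])
a=cv2.resize(s['image'][215:350,155:360],None,fx=3.9,fy=3.9,interpolation=cv2.INTER_CUBIC)
cv2.imwrite('pics/c2.png',a[:,:,::-1])
def big(m):
    m=cv2.morphologyEx(m.astype(np.uint8)*255,cv2.MORPH_OPEN,np.ones((3,3)))
    return max(cv2.findContours(m,0,1)[0],key=cv2.contourArea)
def rect(c,m,z,n):
    k=big(m)[:,0].astype(float); P=np.array([ray(c,u,v,z)[:2] for u,v in k],np.float32)
    r=cv2.minAreaRect(P*1000); print(n,np.round(r[0],1),np.round(r[1],1),round(r[2],1))
for c,n in((t,'top'),(s,'scene')):
    H=cv2.cvtColor(c['image'],cv2.COLOR_RGB2HSV);h,S,V=[H[...,i].astype(int) for i in range(3)]
    g=np.zeros(h.shape,bool); 
    rect(c,(h>55)&(h<90)&(S>100)&(V>30),.003,n+' mat')
    w=(S<60)&(V>150);b=g.copy()
    if n=='top': b[180:250,80:230]=1
    else: b[190:250,325:460]=1
    rect(c,w&b,.020,n+' holder seat')
    b=g.copy()
    if n=='top': b[60:180,185:395]=1
    else: b[215:350,155:360]=1
    rect(c,b&(S<90)&(V>40)&(V<125),.033,n+' stone')
    rect(c,b&(h>14)&(h<28)&(S>60)&(V>120),.018,n+' caddy')
    rect(c,b&(S<60)&(V>150),.103,n+' jar lid')
    # median colours
    for nm,(u,v) in dict(st=(300,108),cad=(225,100),bench=(300,200)).items(): 
        if n=='top':print(nm,H[v,u])
```

```text
top mat [ 411.3 -264. ] [134.1 234.7] 6.6
top holder seat [412.6 248.2] [ 54.3 215.5] 4.8
top stone [673.4   8. ] [198.3  51.1] 83.3
top caddy [659.6  -0. ] [422.8 178.1] 83.3
top jar lid [614.4   6.2] [51.1 50.5] 6.7
st [ 15  35 102]
cad [ 19 137 225]
bench [ 12  96 172]
scene mat [ 426.8 -267. ] [139.  109.8] 80.4
scene holder seat [415.9 249.8] [ 54.8 213.8] 4.7
scene stone [653.6  13.5] [201.5 104.2] 83.3
scene caddy [666.   -2.7] [409.  165.9] 83.2
scene jar lid [618.   8.] [51.6 51.7] 18.3
```

View pics/c1.png

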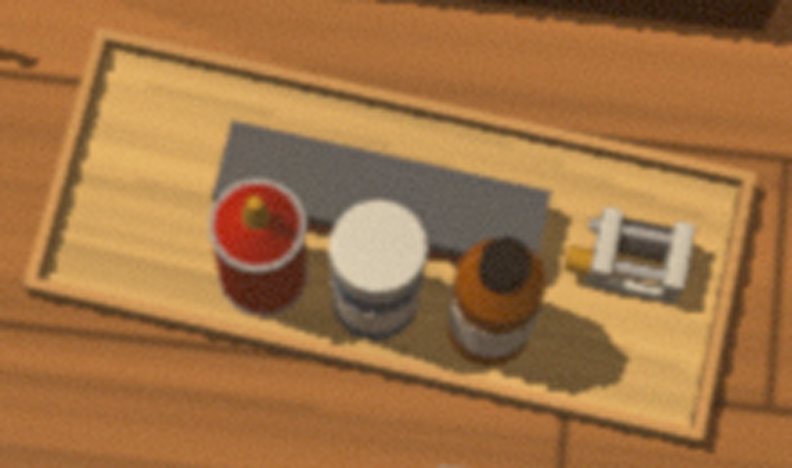

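View pics/c2.png

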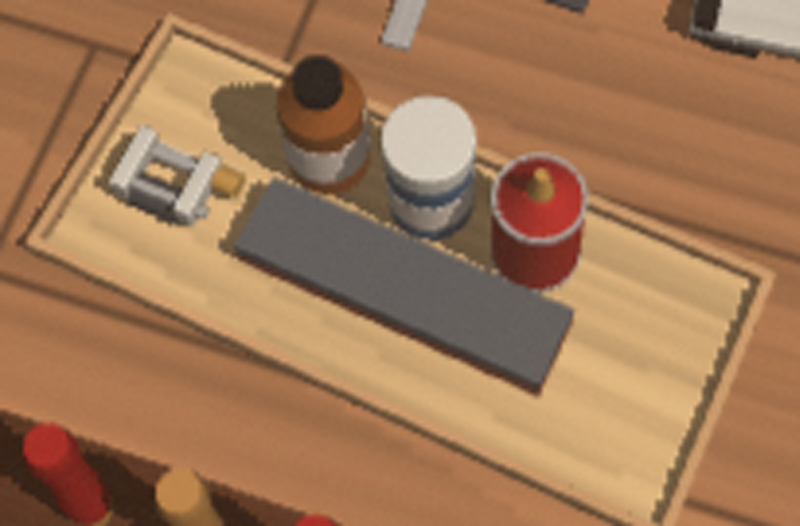

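The crops confirm it: the grey/terracotta block lies behind the can, jar and oil. In the top view the can rim is at (252,117), the jar lid at (285,123), the oil cap at (320,128) and the guide at (358,123).

Run:
```python
from h import *
t=cam('top');s=cam('scene')
for n,z,a,b in(('can',.088,(251.7,117.5),(292.9,265.5)),('jar',.103,(285,123.3),(265,251.2)),('oil',.122,(320.3,127.8),(236.3,235.5))):
    print(n,ray(t,*a,z)*1e3,ray(s,*b,z)*1e3)
# stone top corners from crops
for c,z,sc,off,pts in((t,.033,3.6,(180,55),[(233,122),(550,190),(540,262)]),(s,.033,3.9,(155,215),[(273,180),(573,312),(541,386),(236,249)])):
    print(np.array([ray(c,p[0]/sc+off[0],p[1]/sc+off[1],z)[:2]*1e3 for p in pts]).round(1).tolist())
# guide corners / holder jaws quick
for u,v in [(594,208),(694,222),(684,300),(590,288),(570,260)]: print('guide',ray(t,u/3.6+180,v/3.6+55,.03)*1e3)
for n,p in dict(plane_top=(262,210),plane_l=(242,280),plane_r=(275,215),ch_tip=(307,186),ch_end=(297,305),jawL=(104,215),jawR=(214,217)).items(): print(n,(ray(t,*p,.03)*1e3).round())
```

```text
can [624.02804057  74.69756739  88.        ] [626.66455494  77.97017402  88.        ]
jar [613.77738218   5.18407657 103.        ] [619.52739145   9.79006037 103.        ]
oil [605.3281301  -65.27458632 122.        ] [611.42247149 -60.49251526 122.        ]
[[709.6, 103.2], [688.2, -93.1], [641.7, -91.3]]
[[644.0, -83.7], [666.9, 113.9], [715.1, 109.2], [692.6, -88.4]]
guide [ 681.01514197 -120.92755631   30.        ]
guide [ 679.11642127 -181.89698622   30.        ]
guide [ 628.93503271 -179.63657152   30.        ]
guide [ 629.90603947 -122.9321974    30.        ]
guide [ 646.17775581 -109.41706171   30.        ]
plane_top [446.  33.  30.]
plane_l [297.  56.  30.]
plane_r [438.   5.  30.]
ch_tip [508. -55.  30.]
ch_end [261. -60.  30.]
jawL [397. 359.  30.]
jawR [419. 131.  30.]
```

Request:
drive_tool(
  moves=[
    {"x":-597,"y":-517,"rz":1.249,"fingers":-1},
    {"x":-597,"y":-517,"rz":1.249},
    {"x":-597,"y":-517,"rz":1.249},
    {"x":-597,"y":-517,"rz":1.249},
    {"x":-597,"y":-517,"rz":1.249},
    {"x":-597,"y":-517,"rz":1.249},
    {"x":-597,"y":-517,"rz":1.249},
    {"x":-597,"y":-517,"rz":1.249},
    {"x":-597,"y":-517,"rz":1.249},
    {"x":-597,"y":-517,"rz":1.249},
    {"x":-597,"y":-517,"rz":1.249},
    {"x":-597,"y":-517,"rz":1.249},
    {"x":-597,"y":-517,"rz":1.249},
    {"x":-597,"y":-517,"rz":1.249},
    {"x":-597,"y":-517,"rz":1.249},
    {"x":-597,"y":-517,"rz":1.249},
    {"x":-597,"y":-517,"rz":1.249},
    {"x":-597,"y":-517,"rz":1.249},
  ],
  force=15,
)

```text
invalid input at $.moves[0]: expected keys x, y, z, rx, ry, rz, fingers
```

Request:
drive_tool(
  moves=[
    {"x":-597,"y":-517,"z":0,"rx":0,"ry":0,"rz":1.249,"fingers":-1},
    {"x":-597,"y":-517,"z":0,"rx":0,"ry":0,"rz":1.249,"fingers":-1},
    {"x":-597,"y":-517,"z":0,"rx":0,"ry":0,"rz":1.249,"fingers":-1},
    {"x":-597,"y":-517,"z":0,"rx":0,"ry":0,"rz":1.249,"fingers":-1},
    {"x":-597,"y":-517,"z":0,"rx":0,"ry":0,"rz":1.249,"fingers":-1},
    {"x":-597,"y":-517,"z":0,"rx":0,"ry":0,"rz":1.249,"fingers":-1},
    {"x":-597,"y":-517,"z":0,"rx":0,"ry":0,"rz":1.249,"fingers":-1},
    {"x":-597,"y":-517,"z":0,"rx":0,"ry":0,"rz":1.249,"fingers":-1},
    {"x":-597,"y":-517,"z":0,"rx":0,"ry":0,"rz":1.249,"fingers":-1},
    {"x":-597,"y":-517,"z":0,"rx":0,"ry":0,"rz":1.249,"fingers":-1},
    {"x":-597,"y":-517,"z":0,"rx":0,"ry":0,"rz":1.249,"fingers":-1},
    {"x":-597,"y":-517,"z":0,"rx":0,"ry":0,"rz":1.249,"fingers":-1},
    {"x":-597,"y":-517,"z":0,"rx":0,"ry":0,"rz":1.249,"fingers":-1},
    {"x":-597,"y":-517,"z":0,"rx":0,"ry":0,"rz":1.249,"fingers":-1},
    {"x":-597,"y":-517,"z":0,"rx":0,"ry":0,"rz":1.249,"fingers":-1},
    {"x":-597,"y":-517,"z":0,"rx":0,"ry":0,"rz":1.249,"fingers":-1},
    {"x":-597,"y":-517,"z":0,"rx":0,"ry":0,"rz":1.249,"fingers":-1},
    {"x":-597,"y":-517,"z":0,"rx":0,"ry":0,"rz":1.249,"fingers":-1},
  ],
  force=15,
)

```text
time_s: 2.55
tool_pos: [0.6084, -0.0618, 0.2308]
tool_rot: [180.0, -0.0, 90.1]
force: [-1.4, -0.5, 1.0]
grip_width: 0.087
grasp_force: 0.0
```

Request:
drive_tool(
  moves=[
    {"x":-1,"y":0,"z":50,"rx":0,"ry":0,"rz":0,"fingers":-1},
    {"x":-1,"y":0,"z":95,"rx":0,"ry":0,"rz":0,"fingers":-1},
    {"x":-1,"y":0,"z":130,"rx":0,"ry":0,"rz":0,"fingers":-1},
    {"x":-1,"y":0,"z":155,"rx":0,"ry":0,"rz":0,"fingers":-1},
    {"x":-1,"y":0,"z":164,"rx":0,"ry":0,"rz":0,"fingers":-1},
    {"x":-1,"y":0,"z":164,"rx":0,"ry":0,"rz":0,"fingers":-1},
  ],
)

```text
time_s: 3.3
tool_pos: [0.6085, -0.0635, 0.0666]
tool_rot: [-180.0, 0.0, 90.0]
force: [0.2, 0.2, 0.7]
grip_width: 0.0869
grasp_force: 0.0
```

Run:
```python
from h import *
a=cam('top')['image'][55:185,180:400];b=cam('scene')['image'][175:335,155:360]
k=np.hstack([cv2.resize(a,(400,236)),cv2.resize(b,(400,312))[:236]]) if 0 else None
a=cv2.resize(a,(440,260));b=cv2.resize(b,(360,281))[:260]
cv2.imwrite('pics/g1.png',np.hstack([a,b])[:,:,::-1])
t=cam('top')
for p in[(203,40),(396,62),(300,55)]:print(ray(t,*p,0)*1e3)
```

```text
[833.74757312 218.59640919   0.        ]
[ 830.93494194 -230.14615443    0.        ]
[822.46357634  -8.86641248   0.        ]
```

View pics/g1.png

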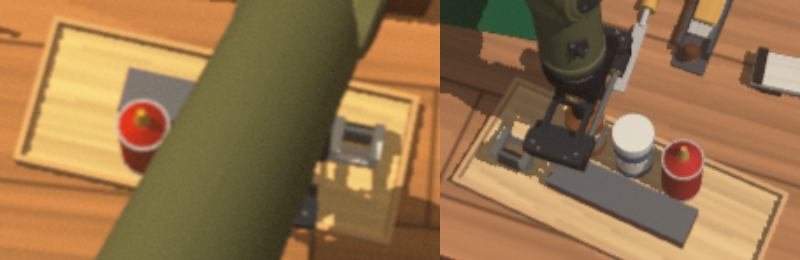

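The view shows the fingers straddling the oil bottle at scene crop (585,115), with the other containers untouched. Gripping now.

Request:
drive_tool(
  moves=[
    {"x":0,"y":0,"z":0,"rx":0,"ry":0,"rz":0,"fingers":1},
    {"x":0,"y":0,"z":0,"rx":0,"ry":0,"rz":0,"fingers":1},
    {"x":0,"y":0,"z":0,"rx":0,"ry":0,"rz":0,"fingers":1},
    {"x":0,"y":0,"z":0,"rx":0,"ry":0,"rz":0,"fingers":1},
    {"x":0,"y":0,"z":0,"rx":0,"ry":0,"rz":0,"fingers":1},
    {"x":0,"y":0,"z":0,"rx":0,"ry":0,"rz":0,"fingers":1},
  ],
  force=20,
)

```text
time_s: 4.2
tool_pos: [0.6084, -0.0636, 0.0666]
tool_rot: [-180.0, -0.0, 90.0]
force: [-0.9, 0.2, 0.6]
grip_width: 0.0514
grasp_force: 20.0
```

Request:
drive_tool(
  moves=[
    {"x":0,"y":0,"z":-10,"rx":0,"ry":0,"rz":0,"fingers":1},
    {"x":0,"y":0,"z":-35,"rx":0,"ry":0,"rz":0,"fingers":1},
    {"x":0,"y":0,"z":-65,"rx":0,"ry":0,"rz":0,"fingers":1},
    {"x":-5,"y":-5,"z":-85,"rx":0,"ry":0,"rz":0,"fingers":1},
    {"x":-20,"y":-15,"z":-90,"rx":0,"ry":0,"rz":0,"fingers":1},
    {"x":-50,"y":-35,"z":-90,"rx":0,"ry":0,"rz":0,"fingers":1},
    {"x":-85,"y":-58,"z":-90,"rx":0,"ry":0,"rz":0,"fingers":1},
    {"x":-120,"y":-82,"z":-90,"rx":0,"ry":0,"rz":0,"fingers":1},
    {"x":-155,"y":-106,"z":-90,"rx":0,"ry":0,"rz":0,"fingers":1},
    {"x":-190,"y":-130,"z":-90,"rx":0,"ry":0,"rz":0,"fingers":1},
    {"x":-225,"y":-153,"z":-90,"rx":0,"ry":0,"rz":0,"fingers":1},
    {"x":-255,"y":-173,"z":-90,"rx":0,"ry":0,"rz":0,"fingers":1},
    {"x":-270,"y":-184,"z":-90,"rx":0,"ry":0,"rz":0,"fingers":1},
    {"x":-275,"y":-187,"z":-90,"rx":0,"ry":0,"rz":0,"fingers":1},
    {"x":-275,"y":-187,"z":-80,"rx":0,"ry":0,"rz":0,"fingers":1},
    {"x":-275,"y":-187,"z":-55,"rx":0,"ry":0,"rz":0,"fingers":1},
    {"x":-275,"y":-187,"z":-30,"rx":0,"ry":0,"rz":0,"fingers":1},
    {"x":-275,"y":-187,"z":-10,"rx":0,"ry":0,"rz":0,"fingers":1},
    {"x":-275,"y":-187,"z":-2,"rx":0,"ry":0,"rz":0,"fingers":1},
    {"x":-275,"y":-187,"z":-2,"rx":0,"ry":0,"rz":0,"fingers":1},
  ],
)

```text
time_s: 6.7
tool_pos: [0.4214, -0.3384, 0.0681]
tool_rot: [-179.9, -0.0, 90.0]
force: [-0.8, -0.5, -1.3]
grip_width: 0.0513
grasp_force: 20.0
```

Run:
```python
from h import *
a=cam('top');b=cam('scene')
save(a,'m_t.png');c=cv2.resize(a['image'][185:305,330:490],(400,300));d=cv2.resize(b['image'][100:235,110:290],(400,300))
cv2.imwrite('pics/m1.png',np.hstack([c,d])[:,:,::-1])
```

```text
(no output)
```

View pics/m1.png

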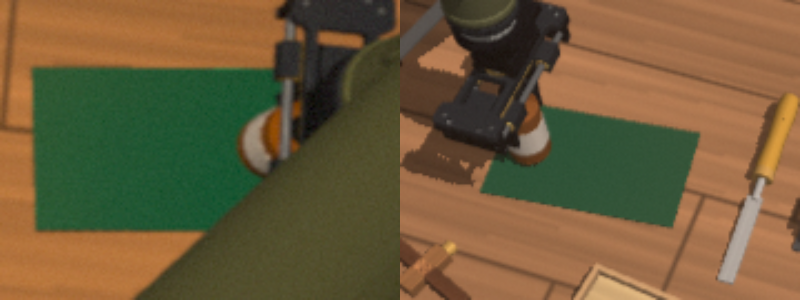

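The bottle hangs upright over the right part of the mat, in the top crop at (265,150), well inside the edge. Lowering and releasing.

Request:
drive_tool(
  moves=[
    {"x":0,"y":0,"z":3,"rx":0,"ry":0,"rz":0,"fingers":1},
    {"x":0,"y":0,"z":6,"rx":0,"ry":0,"rz":0,"fingers":1},
    {"x":0,"y":0,"z":6,"rx":0,"ry":0,"rz":0,"fingers":1},
    {"x":0,"y":0,"z":6,"rx":0,"ry":0,"rz":0,"fingers":-1},
    {"x":0,"y":0,"z":6,"rx":0,"ry":0,"rz":0,"fingers":-1},
    {"x":0,"y":0,"z":6,"rx":0,"ry":0,"rz":0,"fingers":-1},
    {"x":0,"y":0,"z":6,"rx":0,"ry":0,"rz":0,"fingers":-1},
    {"x":0,"y":0,"z":0,"rx":0,"ry":0,"rz":0,"fingers":-1},
    {"x":0,"y":0,"z":-40,"rx":0,"ry":0,"rz":0,"fingers":-1},
    {"x":0,"y":0,"z":-90,"rx":0,"ry":0,"rz":0,"fingers":-1},
    {"x":0,"y":0,"z":-120,"rx":0,"ry":0,"rz":0,"fingers":-1},
  ],
)

```text
time_s: 8.18
tool_pos: [0.422, -0.3394, 0.1914]
tool_rot: [179.8, 0.1, 90.0]
force: [0.6, 0.5, -0.2]
grip_width: 0.0866
grasp_force: 0.0
```

Request:
drive_tool(
  moves=[
    {"x":347,"y":195,"z":0,"rx":0,"ry":0,"rz":0,"fingers":-1},
    {"x":347,"y":195,"z":0,"rx":0,"ry":0,"rz":0,"fingers":-1},
    {"x":347,"y":195,"z":0,"rx":0,"ry":0,"rz":0,"fingers":-1},
    {"x":347,"y":195,"z":0,"rx":0,"ry":0,"rz":0,"fingers":-1},
    {"x":347,"y":195,"z":0,"rx":0,"ry":0,"rz":0,"fingers":-1},
    {"x":347,"y":195,"z":0,"rx":0,"ry":0,"rz":0,"fingers":-1},
    {"x":347,"y":195,"z":0,"rx":0,"ry":0,"rz":0,"fingers":-1},
    {"x":347,"y":195,"z":0,"rx":0,"ry":0,"rz":0,"fingers":-1},
    {"x":347,"y":195,"z":0,"rx":0,"ry":0,"rz":0,"fingers":-1},
    {"x":347,"y":195,"z":0,"rx":0,"ry":0,"rz":0,"fingers":-1},
    {"x":347,"y":195,"z":50,"rx":0,"ry":0,"rz":0,"fingers":-1},
    {"x":347,"y":195,"z":80,"rx":0,"ry":0,"rz":0,"fingers":-1},
    {"x":347,"y":195,"z":80,"rx":0,"ry":0,"rz":0,"fingers":-1},
  ],
)

```text
time_s: 9.8
tool_pos: [0.6141, 0.0069, 0.1065]
tool_rot: [-179.7, 0.0, 89.9]
force: [0.6, -0.5, -0.2]
grip_width: 0.087
grasp_force: 0.0
```

Request:
drive_tool(
  moves=[
    {"x":0,"y":1,"z":25,"rx":0,"ry":0,"rz":0,"fingers":-1},
    {"x":0,"y":1,"z":45,"rx":0,"ry":0,"rz":0,"fingers":-1},
    {"x":0,"y":1,"z":55,"rx":0,"ry":0,"rz":0,"fingers":-1},
    {"x":0,"y":1,"z":55,"rx":0,"ry":0,"rz":0,"fingers":-1},
    {"x":0,"y":1,"z":55,"rx":0,"ry":0,"rz":0,"fingers":1},
    {"x":0,"y":1,"z":55,"rx":0,"ry":0,"rz":0,"fingers":1},
    {"x":0,"y":1,"z":55,"rx":0,"ry":0,"rz":0,"fingers":1},
    {"x":0,"y":1,"z":55,"rx":0,"ry":0,"rz":0,"fingers":1},
    {"x":0,"y":1,"z":55,"rx":0,"ry":0,"rz":0,"fingers":1},
    {"x":0,"y":1,"z":55,"rx":0,"ry":0,"rz":0,"fingers":1},
  ],
)

```text
time_s: 11.05
tool_pos: [0.6173, 0.0084, 0.0537]
tool_rot: [-180.0, -0.0, 90.0]
force: [-1.8, 0.2, 3.6]
grip_width: 0.0544
grasp_force: 20.1
```

Request:
drive_tool(
  moves=[
    {"x":0,"y":0,"z":0,"rx":0,"ry":0,"rz":0,"fingers":-1},
    {"x":0,"y":0,"z":0,"rx":0,"ry":0,"rz":0,"fingers":-1},
    {"x":0,"y":0,"z":-6,"rx":0,"ry":0,"rz":0,"fingers":-1},
    {"x":0,"y":0,"z":-12,"rx":0,"ry":0,"rz":0,"fingers":-1},
    {"x":0,"y":0,"z":-12,"rx":0,"ry":0,"rz":0,"fingers":1},
    {"x":0,"y":0,"z":-12,"rx":0,"ry":0,"rz":0,"fingers":1},
    {"x":0,"y":0,"z":-12,"rx":0,"ry":0,"rz":0,"fingers":1},
    {"x":0,"y":0,"z":-12,"rx":0,"ry":0,"rz":0,"fingers":1},
    {"x":0,"y":0,"z":-12,"rx":0,"ry":0,"rz":0,"fingers":1},
    {"x":0,"y":0,"z":-12,"rx":0,"ry":0,"rz":0,"fingers":1},
    {"x":0,"y":0,"z":-20,"rx":0,"ry":0,"rz":0,"fingers":1},
    {"x":0,"y":0,"z":-45,"rx":0,"ry":0,"rz":0,"fingers":1},
    {"x":0,"y":0,"z":-75,"rx":0,"ry":0,"rz":0,"fingers":1},
    {"x":0,"y":0,"z":-100,"rx":0,"ry":0,"rz":0,"fingers":1},
    {"x":0,"y":0,"z":-110,"rx":0,"ry":0,"rz":0,"fingers":1},
    {"x":0,"y":0,"z":-110,"rx":0,"ry":0,"rz":0,"fingers":1},
  ],
  force=25,
)

```text
time_s: 13.05
tool_pos: [0.6177, 0.0084, 0.1639]
tool_rot: [179.9, -0.0, 90.0]
force: [-0.3, -0.6, -3.7]
grip_width: 0.054
grasp_force: 25.0
```

Request:
drive_tool(
  moves=[
    {"x":-10,"y":-8,"z":0,"rx":0,"ry":0,"rz":0,"fingers":1},
    {"x":-35,"y":-27,"z":0,"rx":0,"ry":0,"rz":0,"fingers":1},
    {"x":-70,"y":-53,"z":0,"rx":0,"ry":0,"rz":0,"fingers":1},
    {"x":-105,"y":-80,"z":0,"rx":0,"ry":0,"rz":0,"fingers":1},
    {"x":-140,"y":-106,"z":0,"rx":0,"ry":0,"rz":0,"fingers":1},
    {"x":-175,"y":-133,"z":0,"rx":0,"ry":0,"rz":0,"fingers":1},
    {"x":-210,"y":-160,"z":0,"rx":0,"ry":0,"rz":0,"fingers":1},
    {"x":-245,"y":-186,"z":0,"rx":0,"ry":0,"rz":0,"fingers":1},
    {"x":-263,"y":-200,"z":0,"rx":0,"ry":0,"rz":0,"fingers":1},
    {"x":-270,"y":-205,"z":0,"rx":0,"ry":0,"rz":0,"fingers":1},
    {"x":-270,"y":-205,"z":10,"rx":0,"ry":0,"rz":0,"fingers":1},
    {"x":-270,"y":-205,"z":35,"rx":0,"ry":0,"rz":0,"fingers":1},
    {"x":-270,"y":-205,"z":65,"rx":0,"ry":0,"rz":0,"fingers":1},
    {"x":-270,"y":-205,"z":88,"rx":0,"ry":0,"rz":0,"fingers":1},
    {"x":-270,"y":-205,"z":96,"rx":0,"ry":0,"rz":0,"fingers":1},
    {"x":-270,"y":-205,"z":99,"rx":0,"ry":0,"rz":0,"fingers":1},
    {"x":-270,"y":-205,"z":102,"rx":0,"ry":0,"rz":0,"fingers":1},
    {"x":-270,"y":-205,"z":102,"rx":0,"ry":0,"rz":0,"fingers":1},
  ],
)

```text
time_s: 15.3
tool_pos: [0.4129, -0.2617, 0.062]
tool_rot: [179.9, 0.0, 90.0]
force: [-0.3, 0.0, -2.3]
grip_width: 0.0539
grasp_force: 25.0
```

Release, raise, then go over to the can at (625.5, 76).

Request:
drive_tool(
  moves=[
    {"x":0,"y":0,"z":1,"rx":0,"ry":0,"rz":0,"fingers":-1},
    {"x":0,"y":0,"z":1,"rx":0,"ry":0,"rz":0,"fingers":-1},
    {"x":0,"y":0,"z":1,"rx":0,"ry":0,"rz":0,"fingers":-1},
    {"x":0,"y":0,"z":1,"rx":0,"ry":0,"rz":0,"fingers":-1},
    {"x":0,"y":0,"z":-20,"rx":0,"ry":0,"rz":0,"fingers":-1},
    {"x":0,"y":0,"z":-70,"rx":0,"ry":0,"rz":0,"fingers":-1},
    {"x":0,"y":0,"z":-120,"rx":0,"ry":0,"rz":0,"fingers":-1},
    {"x":0,"y":0,"z":-130,"rx":0,"ry":0,"rz":0,"fingers":-1},
    {"x":338,"y":213,"z":-130,"rx":0,"ry":0,"rz":0,"fingers":-1},
    {"x":338,"y":213,"z":-130,"rx":0,"ry":0,"rz":0,"fingers":-1},
    {"x":338,"y":213,"z":-130,"rx":0,"ry":0,"rz":0,"fingers":-1},
    {"x":338,"y":213,"z":-130,"rx":0,"ry":0,"rz":0,"fingers":-1},
    {"x":338,"y":213,"z":-130,"rx":0,"ry":0,"rz":0,"fingers":-1},
    {"x":338,"y":213,"z":-130,"rx":0,"ry":0,"rz":0,"fingers":-1},
    {"x":338,"y":213,"z":-130,"rx":0,"ry":0,"rz":0,"fingers":-1},
    {"x":338,"y":213,"z":-130,"rx":0,"ry":0,"rz":0,"fingers":-1},
    {"x":338,"y":213,"z":-130,"rx":0,"ry":0,"rz":0,"fingers":-1},
    {"x":338,"y":213,"z":-100,"rx":0,"ry":0,"rz":0,"fingers":-1},
    {"x":338,"y":213,"z":-60,"rx":0,"ry":0,"rz":0,"fingers":-1},
    {"x":338,"y":213,"z":-60,"rx":0,"ry":0,"rz":0,"fingers":-1},
  ],
)

```text
time_s: 17.8
tool_pos: [0.6223, 0.074, 0.1188]
tool_rot: [-179.6, 0.1, 89.8]
force: [0.4, 0.8, 0.1]
grip_width: 0.0871
grasp_force: 0.0
```

Run:
```python
from h import *
a=cam('top');b=cam('scene');print(sensors.get_obs()['tool_pos'])
c=cv2.resize(a['image'][185:305,330:490],(400,300));d=cv2.resize(b['image'][130:340,130:365],(400,357))
e=np.zeros((357,800,3),np.uint8);e[:300,:400]=c;e[:,400:]=d
cv2.imwrite('pics/m2.png',e[:,:,::-1])
```

```text
[0.62555551 0.074896   0.12266882]
```

View pics/m2.png

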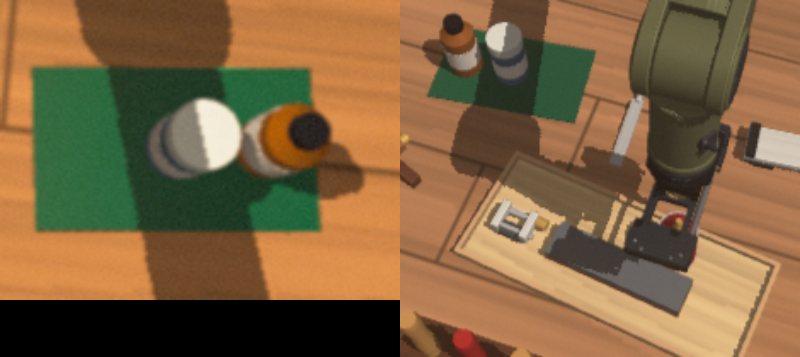

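The oil and jar stand upright on the mat, at top crop (268,155) and (180,150). The gripper is centred over the can.

Request:
drive_tool(
  moves=[
    {"x":1,"y":0,"z":25,"rx":0,"ry":0,"rz":0,"fingers":-1},
    {"x":1,"y":0,"z":45,"rx":0,"ry":0,"rz":0,"fingers":-1},
    {"x":1,"y":0,"z":56,"rx":0,"ry":0,"rz":0,"fingers":-1},
    {"x":1,"y":0,"z":56,"rx":0,"ry":0,"rz":0,"fingers":-1},
    {"x":1,"y":0,"z":56,"rx":0,"ry":0,"rz":0,"fingers":1},
    {"x":1,"y":0,"z":56,"rx":0,"ry":0,"rz":0,"fingers":1},
    {"x":1,"y":0,"z":56,"rx":0,"ry":0,"rz":0,"fingers":1},
    {"x":1,"y":0,"z":56,"rx":0,"ry":0,"rz":0,"fingers":1},
    {"x":1,"y":0,"z":56,"rx":0,"ry":0,"rz":0,"fingers":1},
    {"x":1,"y":0,"z":56,"rx":0,"ry":0,"rz":0,"fingers":1},
  ],
)

```text
time_s: 19.15
tool_pos: [0.6255, 0.0775, 0.0658]
tool_rot: [180.0, -0.0, 90.0]
force: [-1.2, 0.1, 1.8]
grip_width: 0.053
grasp_force: 25.0
```

Request:
drive_tool(
  moves=[
    {"x":0,"y":0,"z":-10,"rx":0,"ry":0,"rz":0,"fingers":1},
    {"x":0,"y":0,"z":-35,"rx":0,"ry":0,"rz":0,"fingers":1},
    {"x":0,"y":0,"z":-70,"rx":0,"ry":0,"rz":0,"fingers":1},
    {"x":-5,"y":-4,"z":-95,"rx":0,"ry":0,"rz":0,"fingers":1},
    {"x":-20,"y":-17,"z":-100,"rx":0,"ry":0,"rz":0,"fingers":1},
    {"x":-50,"y":-42,"z":-100,"rx":0,"ry":0,"rz":0,"fingers":1},
    {"x":-85,"y":-72,"z":-100,"rx":0,"ry":0,"rz":0,"fingers":1},
    {"x":-120,"y":-101,"z":-100,"rx":0,"ry":0,"rz":0,"fingers":1},
    {"x":-155,"y":-131,"z":-100,"rx":0,"ry":0,"rz":0,"fingers":1},
    {"x":-190,"y":-160,"z":-100,"rx":0,"ry":0,"rz":0,"fingers":1},
    {"x":-225,"y":-190,"z":-100,"rx":0,"ry":0,"rz":0,"fingers":1},
    {"x":-250,"y":-211,"z":-100,"rx":0,"ry":0,"rz":0,"fingers":1},
    {"x":-262,"y":-221,"z":-95,"rx":0,"ry":0,"rz":0,"fingers":1},
    {"x":-262,"y":-221,"z":-75,"rx":0,"ry":0,"rz":0,"fingers":1},
    {"x":-262,"y":-221,"z":-45,"rx":0,"ry":0,"rz":0,"fingers":1},
    {"x":-262,"y":-221,"z":-20,"rx":0,"ry":0,"rz":0,"fingers":1},
    {"x":-262,"y":-221,"z":-6,"rx":0,"ry":0,"rz":0,"fingers":1},
    {"x":-262,"y":-221,"z":-1,"rx":0,"ry":0,"rz":0,"fingers":1},
    {"x":-262,"y":-221,"z":2,"rx":0,"ry":0,"rz":0,"fingers":1},
    {"x":-262,"y":-221,"z":4,"rx":0,"ry":0,"rz":0,"fingers":1},
  ],
)

```text
time_s: 21.65
tool_pos: [0.4051, -0.1847, 0.062]
tool_rot: [179.9, 0.0, 90.0]
force: [0.8, -0.3, -2.0]
grip_width: 0.0532
grasp_force: 25.0
```

Request:
drive_tool(
  moves=[
    {"x":0,"y":0,"z":1,"rx":0,"ry":0,"rz":0,"fingers":1},
    {"x":0,"y":0,"z":1,"rx":0,"ry":0,"rz":0,"fingers":-1},
    {"x":0,"y":0,"z":1,"rx":0,"ry":0,"rz":0,"fingers":-1},
    {"x":0,"y":0,"z":1,"rx":0,"ry":0,"rz":0,"fingers":-1},
    {"x":0,"y":0,"z":1,"rx":0,"ry":0,"rz":0,"fingers":-1},
    {"x":0,"y":0,"z":-20,"rx":0,"ry":0,"rz":0,"fingers":-1},
    {"x":0,"y":0,"z":-70,"rx":0,"ry":0,"rz":0,"fingers":-1},
    {"x":0,"y":0,"z":-120,"rx":0,"ry":0,"rz":0,"fingers":-1},
    {"x":0,"y":0,"z":-130,"rx":0,"ry":0,"rz":0,"fingers":-1},
    {"x":0,"y":0,"z":-130,"rx":0,"ry":0,"rz":0,"fingers":-1},
  ],
)

```text
time_s: 22.9
tool_pos: [0.4047, -0.1845, 0.1916]
tool_rot: [179.9, -0.0, 90.0]
force: [-0.7, 0.5, -1.2]
grip_width: 0.0871
grasp_force: 0.0
```

Run:
```python
from h import *
t=cam('top');s=cam('scene')
save(t,'t3.png')
for c,n in((t,'top'),(s,'scene')):
    H=cv2.cvtColor(c['image'],cv2.COLOR_RGB2HSV);S,V=H[...,1].astype(int),H[...,2].astype(int)
    b=np.zeros(S.shape,bool)
    if n=='top': b[60:180,225:345]=1
    else: b[240:330,205:330]=1
    m=(b&(S<70)&(V>50)&(V<150)).astype(np.uint8)*255
    m=cv2.morphologyEx(m,cv2.MORPH_OPEN,np.ones((3,3)))
    k=max(cv2.findContours(m,0,1)[0],key=cv2.contourArea)[:,0]
    P=np.array([ray(c,u,v,.033)[:2]*1e3 for u,v in k.astype(float)],np.float32)
    print(n,[np.round(x,1) for x in cv2.minAreaRect(P)])
print(sensors.get_obs()['tool_pos'])
```

```text
top [array([673.6,   8.6]), array([196.8,  50.2]), np.float64(83.2)]
scene [array([678.9,  10.6]), array([201. ,  51.7]), np.float64(83.3)]
[ 0.40352768 -0.18429757  0.19009571]
```

View pics/t3.png

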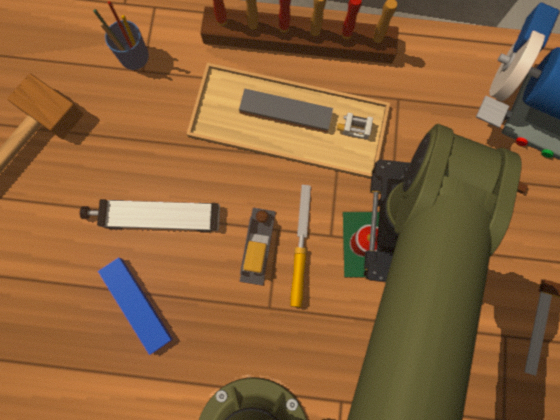

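The can stands on the mat at (365,240), and the stone is clear at (287,110).

Request:
drive_tool(
  moves=[
    {"x":194,"y":273,"z":0,"rx":0,"ry":0,"rz":0.118,"fingers":-1},
    {"x":194,"y":273,"z":0,"rx":0,"ry":0,"rz":0.118,"fingers":-1},
    {"x":194,"y":273,"z":0,"rx":0,"ry":0,"rz":0.118,"fingers":-1},
    {"x":194,"y":273,"z":0,"rx":0,"ry":0,"rz":0.118,"fingers":-1},
    {"x":194,"y":273,"z":0,"rx":0,"ry":0,"rz":0.118,"fingers":-1},
    {"x":194,"y":273,"z":0,"rx":0,"ry":0,"rz":0.118,"fingers":-1},
    {"x":194,"y":273,"z":0,"rx":0,"ry":0,"rz":0.118,"fingers":-1},
    {"x":194,"y":273,"z":0,"rx":0,"ry":0,"rz":0.118,"fingers":-1},
    {"x":194,"y":273,"z":40,"rx":0,"ry":0,"rz":0.118,"fingers":-1},
    {"x":194,"y":273,"z":80,"rx":0,"ry":0,"rz":0.118,"fingers":-1},
    {"x":194,"y":273,"z":100,"rx":0,"ry":0,"rz":0.118,"fingers":-1},
    {"x":194,"y":273,"z":110,"rx":0,"ry":0,"rz":0.118,"fingers":-1},
    {"x":194,"y":273,"z":110,"rx":0,"ry":0,"rz":0.118,"fingers":-1},
  ],
)

```text
time_s: 24.62
tool_pos: [0.6776, 0.009, 0.0821]
tool_rot: [180.0, -0.0, 83.2]
force: [0.1, 0.9, 0.6]
grip_width: 0.087
grasp_force: 0.0
```

Request:
drive_tool(
  moves=[
    {"x":0,"y":-1,"z":25,"rx":0,"ry":0,"rz":0,"fingers":-1},
    {"x":0,"y":-1,"z":48,"rx":0,"ry":0,"rz":0,"fingers":-1},
    {"x":0,"y":-1,"z":58,"rx":0,"ry":0,"rz":0,"fingers":-1},
    {"x":0,"y":-1,"z":61,"rx":0,"ry":0,"rz":0,"fingers":-1},
    {"x":0,"y":-1,"z":61,"rx":0,"ry":0,"rz":0,"fingers":1},
    {"x":0,"y":-1,"z":61,"rx":0,"ry":0,"rz":0,"fingers":1},
    {"x":0,"y":-1,"z":61,"rx":0,"ry":0,"rz":0,"fingers":1},
    {"x":0,"y":-1,"z":61,"rx":0,"ry":0,"rz":0,"fingers":1},
    {"x":0,"y":-1,"z":61,"rx":0,"ry":0,"rz":0,"fingers":1},
    {"x":0,"y":-1,"z":61,"rx":0,"ry":0,"rz":0,"fingers":1},
    {"x":0,"y":-1,"z":61,"rx":0,"ry":0,"rz":0,"fingers":1},
  ],
  force=50,
)

```text
time_s: 26.0
tool_pos: [0.6763, 0.0096, 0.0208]
tool_rot: [-180.0, -0.0, 83.2]
force: [-2.0, 0.3, 2.8]
grip_width: 0.0496
grasp_force: 50.0
```

Request:
drive_tool(
  moves=[
    {"x":0,"y":0,"z":-8,"rx":0,"ry":0,"rz":0,"fingers":1},
    {"x":0,"y":0,"z":-30,"rx":0,"ry":0,"rz":0,"fingers":1},
    {"x":0,"y":0,"z":-60,"rx":0,"ry":0,"rz":0,"fingers":1},
    {"x":0,"y":0,"z":-85,"rx":0,"ry":0,"rz":0,"fingers":1},
    {"x":5,"y":-7,"z":-95,"rx":0,"ry":0,"rz":-0.01,"fingers":1},
    {"x":20,"y":-28,"z":-100,"rx":0,"ry":0,"rz":-0.03,"fingers":1},
    {"x":42,"y":-59,"z":-100,"rx":0,"ry":0,"rz":-0.05,"fingers":1},
    {"x":66,"y":-92,"z":-100,"rx":0,"ry":0,"rz":-0.07,"fingers":1},
    {"x":90,"y":-126,"z":-100,"rx":0,"ry":0,"rz":-0.09,"fingers":1},
    {"x":114,"y":-159,"z":-100,"rx":0,"ry":0,"rz":-0.12,"fingers":1},
    {"x":138,"y":-193,"z":-100,"rx":0,"ry":0,"rz":-0.14,"fingers":1},
    {"x":162,"y":-226,"z":-100,"rx":0,"ry":0,"rz":-0.16,"fingers":1},
    {"x":184,"y":-257,"z":-100,"rx":0,"ry":0,"rz":-0.18,"fingers":1},
    {"x":200,"y":-279,"z":-100,"rx":0,"ry":0,"rz":-0.2,"fingers":1},
    {"x":207,"y":-288,"z":-100,"rx":0,"ry":0,"rz":-0.202,"fingers":1},
    {"x":207,"y":-288,"z":-80,"rx":0,"ry":0,"rz":-0.202,"fingers":1},
    {"x":207,"y":-288,"z":-60,"rx":0,"ry":0,"rz":-0.202,"fingers":1},
    {"x":207,"y":-288,"z":-50,"rx":0,"ry":0,"rz":-0.202,"fingers":1},
    {"x":207,"y":-288,"z":-50,"rx":0,"ry":0,"rz":-0.202,"fingers":1},
  ],
)

```text
time_s: 28.38
tool_pos: [0.4147, 0.2481, 0.07]
tool_rot: [-179.9, 0.1, 94.8]
force: [-0.2, 0.2, -5.6]
grip_width: 0.0495
grasp_force: 50.0
```

Run:
```python
from h import *
a=cam('top');b=cam('scene');o=sensors.get_obs();print(o['tool_pos'],o['tool_rot'])
c=cv2.resize(a['image'][165:275,70:240],(400,259),interpolation=2);d=cv2.resize(b['image'][170:275,310:460],(400,280),interpolation=2)
e=np.zeros((280,800,3),np.uint8);e[:259,:400]=c;e[:,400:]=d
cv2.imwrite('pics/h1.png',e[:,:,::-1])
```

```text
[0.41551374 0.24899909 0.07114728] [ 1.79943356e+02 -2.57611736e-02  9.47784832e+01]
```

View pics/h1.png

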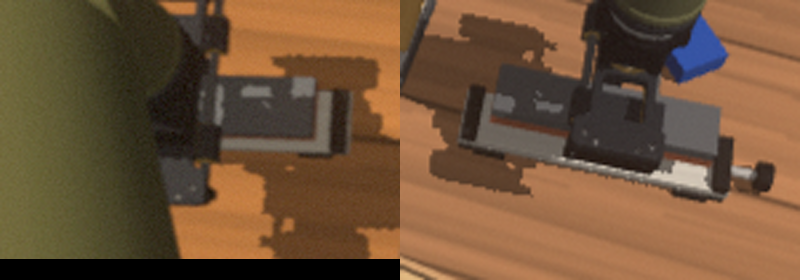

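Run:
```python
from h import *
a=cam('top');b=cam('scene')
T=lambda x,y,z:(ray(a,70+x*.425,165+y*.425,z)*1e3).round(1)[:2]
S=lambda x,y,z:(ray(b,310+(x-400)*.375,170+y*.375,z)*1e3).round(1)[:2]
print('top stone -y end',T(315,77,.0835),T(315,135,.0835),'jaw inner',T(331,90,.03),T(331,152,.03))
print('scene stone -y',S(502,65,.0835),S(491,120,.0835),'+y',S(721,105,.0835),S(716,158,.0835))
print('scene jaws inner -y',S(487,88,.03),S(478,120,.03))
c=np.array([414.3,249]);y=np.array([-.0837,.9965])
for k in(-110,-100,100,110):print(k,c+k*y)
```

```text
top stone -y end [446.9 148.6] [397.7 141.4] jaw inner [447.4 141.7] [392.2 133.8]
scene stone -y [403.1 150.5] [462.4 155.1] +y [382.3 348.1] [437.4 352.4]
scene jaws inner -y [398.6 142. ] [435.3 142.6]
-110 [423.507 139.385]
-100 [422.67 149.35]
100 [405.93 348.65]
110 [405.093 358.615]
```

The stone hangs level over the seat, and its ends at top crop (315,106) lie about 8 mm inside the jaw. Lowering.

Request:
drive_tool(
  moves=[
    {"x":0,"y":0,"z":10,"rx":0,"ry":0,"rz":0,"fingers":1},
    {"x":0,"y":0,"z":22,"rx":0,"ry":0,"rz":0,"fingers":1},
    {"x":0,"y":0,"z":31,"rx":0,"ry":0,"rz":0,"fingers":1},
    {"x":0,"y":0,"z":35,"rx":0,"ry":0,"rz":0,"fingers":1},
    {"x":0,"y":0,"z":37,"rx":0,"ry":0,"rz":0,"fingers":1},
    {"x":0,"y":0,"z":38,"rx":0,"ry":0,"rz":0,"fingers":1},
    {"x":0,"y":0,"z":38,"rx":0,"ry":0,"rz":0,"fingers":1},
  ],
)

```text
time_s: 29.45
tool_pos: [0.4151, 0.2491, 0.0328]
tool_rot: [180.0, -0.0, 94.8]
force: [1.0, 0.6, -6.8]
grip_width: 0.0496
grasp_force: 50.0
```

Request:
drive_tool(
  moves=[
    {"x":0,"y":0,"z":1,"rx":0,"ry":0,"rz":0,"fingers":1},
    {"x":0,"y":0,"z":1,"rx":0,"ry":0,"rz":0,"fingers":1},
    {"x":0,"y":0,"z":1,"rx":0,"ry":0,"rz":0,"fingers":-1},
    {"x":0,"y":0,"z":1,"rx":0,"ry":0,"rz":0,"fingers":-1},
    {"x":0,"y":0,"z":1,"rx":0,"ry":0,"rz":0,"fingers":-1},
    {"x":0,"y":0,"z":1,"rx":0,"ry":0,"rz":0,"fingers":-1},
    {"x":0,"y":0,"z":1,"rx":0,"ry":0,"rz":0,"fingers":-1},
    {"x":0,"y":0,"z":-20,"rx":0,"ry":0,"rz":0,"fingers":-1},
    {"x":0,"y":0,"z":-70,"rx":0,"ry":0,"rz":0,"fingers":-1},
    {"x":0,"y":0,"z":-120,"rx":0,"ry":0,"rz":0,"fingers":-1},
    {"x":0,"y":0,"z":-160,"rx":0,"ry":0,"rz":0,"fingers":-1},
    {"x":0,"y":0,"z":-160,"rx":0,"ry":0,"rz":0,"fingers":-1},
  ],
)

```text
time_s: 30.95
tool_pos: [0.4168, 0.2503, 0.196]
tool_rot: [179.7, -0.3, 94.8]
force: [0.1, -0.8, -0.7]
grip_width: 0.0868
grasp_force: 0.0
```

Request:
drive_tool(
  moves=[
    {"x":-222,"y":47,"z":0,"rx":0,"ry":0,"rz":0.084,"fingers":-1},
    {"x":-222,"y":47,"z":0,"rx":0,"ry":0,"rz":0.084,"fingers":-1},
    {"x":-222,"y":47,"z":0,"rx":0,"ry":0,"rz":0.084,"fingers":-1},
    {"x":-222,"y":47,"z":0,"rx":0,"ry":0,"rz":0.084,"fingers":-1},
    {"x":-431,"y":-47,"z":0,"rx":0,"ry":0,"rz":0.084,"fingers":-1},
    {"x":-431,"y":-47,"z":0,"rx":0,"ry":0,"rz":0.084,"fingers":-1},
    {"x":-431,"y":-47,"z":0,"rx":0,"ry":0,"rz":0.084,"fingers":-1},
    {"x":-431,"y":-47,"z":0,"rx":0,"ry":0,"rz":0.084,"fingers":-1},
    {"x":-431,"y":-47,"z":0,"rx":0,"ry":0,"rz":0.084,"fingers":-1},
    {"x":-431,"y":-47,"z":0,"rx":0,"ry":0,"rz":0.084,"fingers":-1},
    {"x":-431,"y":-47,"z":0,"rx":0,"ry":0,"rz":0.084,"fingers":-1},
    {"x":-431,"y":-47,"z":0,"rx":0,"ry":0,"rz":0.084,"fingers":-1},
  ],
)

```text
time_s: 32.45
tool_pos: [0.4044, -0.1835, 0.1923]
tool_rot: [-180.0, 0.0, 90.1]
force: [0.5, 0.3, -0.6]
grip_width: 0.087
grasp_force: 0.0
```

Run:
```python
from h import *
a=cam('top');b=cam('scene');o=sensors.get_obs();print(o['tool_pos'],o['tool_rot'])
c=cv2.resize(a['image'][165:275,70:240],(400,259),interpolation=2);d=cv2.resize(b['image'][170:275,310:460],(400,280),interpolation=2)
e=np.zeros((280,800,3),np.uint8);e[:259,:400]=c;e[:,400:]=d
cv2.imwrite('pics/h2.png',e[:,:,::-1])
for c,n,(r0,r1,c0,c1) in((a,'top',(190,240,95,225)),(b,'scene',(195,245,325,445))):
    H=cv2.cvtColor(c['image'],cv2.COLOR_RGB2HSV);S,V=H[...,1].astype(int),H[...,2].astype(int)
    q=np.zeros(S.shape,bool);q[r0:r1,c0:c1]=1
    m=(q&(S<70)&(V>65)&(V<130)).astype(np.uint8)*255
    m=cv2.morphologyEx(m,cv2.MORPH_OPEN,np.ones((3,3)))
    k=max(cv2.findContours(m,0,1)[0],key=cv2.contourArea)[:,0]
    print(n,cv2.minAreaRect(np.array([ray(c,u,v,.045)[:2]*1e3 for u,v in k.astype(float)],np.float32)))
```

```text
[ 0.40440017 -0.1838846   0.19246291] [-1.79986164e+02  1.67880390e-02  9.00807736e+01]
top ((413.32049560546875, 249.55615234375), (49.41716766357422, 203.26043701171875), 4.8748321533203125)
scene ((418.9451904296875, 248.53445434570312), (59.038970947265625, 215.1175994873047), 6.642775535583496)
```

View pics/h2.png

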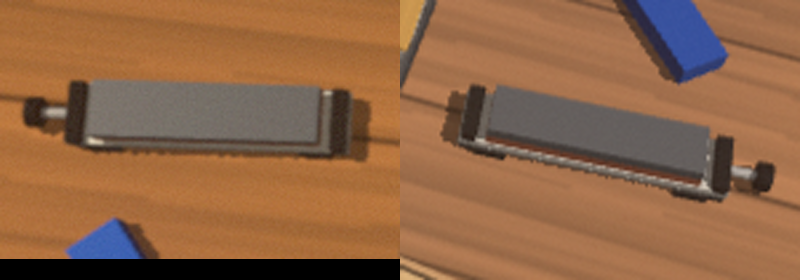

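The stone lies flat, grey side up, between the jaws, at top crop (205,110) and scene crop (597,130). Now I return the can.

Request:
drive_tool(
  moves=[
    {"x":-1,"y":0,"z":45,"rx":0,"ry":0,"rz":0,"fingers":-1},
    {"x":-1,"y":0,"z":85,"rx":0,"ry":0,"rz":0,"fingers":-1},
    {"x":-1,"y":0,"z":115,"rx":0,"ry":0,"rz":0,"fingers":-1},
    {"x":-1,"y":0,"z":128,"rx":0,"ry":0,"rz":0,"fingers":-1},
    {"x":-1,"y":0,"z":131,"rx":0,"ry":0,"rz":0,"fingers":-1},
    {"x":-1,"y":0,"z":131,"rx":0,"ry":0,"rz":0,"fingers":-1},
    {"x":-1,"y":0,"z":131,"rx":0,"ry":0,"rz":0,"fingers":1},
    {"x":-1,"y":0,"z":131,"rx":0,"ry":0,"rz":0,"fingers":1},
    {"x":-1,"y":0,"z":131,"rx":0,"ry":0,"rz":0,"fingers":1},
    {"x":-1,"y":0,"z":131,"rx":0,"ry":0,"rz":0,"fingers":1},
    {"x":-1,"y":0,"z":131,"rx":0,"ry":0,"rz":0,"fingers":1},
    {"x":-1,"y":0,"z":131,"rx":0,"ry":0,"rz":0,"fingers":1},
    {"x":-1,"y":0,"z":131,"rx":0,"ry":0,"rz":0,"fingers":1},
  ],
  force=25,
)

```text
time_s: 34.17
tool_pos: [0.4044, -0.1855, 0.0616]
tool_rot: [180.0, -0.0, 90.0]
force: [1.3, 0.5, 0.6]
grip_width: 0.0534
grasp_force: 25.0
```

Request:
drive_tool(
  moves=[
    {"x":0,"y":0,"z":-10,"rx":0,"ry":0,"rz":0,"fingers":1},
    {"x":0,"y":0,"z":-35,"rx":0,"ry":0,"rz":0,"fingers":1},
    {"x":0,"y":0,"z":-70,"rx":0,"ry":0,"rz":0,"fingers":1},
    {"x":5,"y":4,"z":-95,"rx":0,"ry":0,"rz":0,"fingers":1},
    {"x":20,"y":17,"z":-105,"rx":0,"ry":0,"rz":0,"fingers":1},
    {"x":50,"y":42,"z":-105,"rx":0,"ry":0,"rz":0,"fingers":1},
    {"x":85,"y":72,"z":-105,"rx":0,"ry":0,"rz":0,"fingers":1},
    {"x":120,"y":101,"z":-105,"rx":0,"ry":0,"rz":0,"fingers":1},
    {"x":155,"y":131,"z":-105,"rx":0,"ry":0,"rz":0,"fingers":1},
    {"x":190,"y":160,"z":-105,"rx":0,"ry":0,"rz":0,"fingers":1},
    {"x":225,"y":190,"z":-105,"rx":0,"ry":0,"rz":0,"fingers":1},
    {"x":250,"y":211,"z":-105,"rx":0,"ry":0,"rz":0,"fingers":1},
    {"x":262,"y":221,"z":-100,"rx":0,"ry":0,"rz":0,"fingers":1},
    {"x":262,"y":221,"z":-80,"rx":0,"ry":0,"rz":0,"fingers":1},
    {"x":262,"y":221,"z":-50,"rx":0,"ry":0,"rz":0,"fingers":1},
    {"x":262,"y":221,"z":-25,"rx":0,"ry":0,"rz":0,"fingers":1},
    {"x":262,"y":221,"z":-12,"rx":0,"ry":0,"rz":0,"fingers":1},
    {"x":262,"y":221,"z":-8,"rx":0,"ry":0,"rz":0,"fingers":1},
    {"x":262,"y":221,"z":-6,"rx":0,"ry":0,"rz":0,"fingers":1},
    {"x":262,"y":221,"z":-6,"rx":0,"ry":0,"rz":0,"fingers":1},
  ],
)

```text
time_s: 36.67
tool_pos: [0.6257, 0.0765, 0.0684]
tool_rot: [179.9, -0.0, 90.0]
force: [0.6, 0.4, -2.1]
grip_width: 0.0532
grasp_force: 25.0
```

Request:
drive_tool(
  moves=[
    {"x":0,"y":0,"z":1,"rx":0,"ry":0,"rz":0,"fingers":1},
    {"x":0,"y":0,"z":1.5,"rx":0,"ry":0,"rz":0,"fingers":1},
    {"x":0,"y":0,"z":1.5,"rx":0,"ry":0,"rz":0,"fingers":-1},
    {"x":0,"y":0,"z":1.5,"rx":0,"ry":0,"rz":0,"fingers":-1},
    {"x":0,"y":0,"z":1.5,"rx":0,"ry":0,"rz":0,"fingers":-1},
    {"x":0,"y":0,"z":1.5,"rx":0,"ry":0,"rz":0,"fingers":-1},
    {"x":0,"y":0,"z":-20,"rx":0,"ry":0,"rz":0,"fingers":-1},
    {"x":0,"y":0,"z":-70,"rx":0,"ry":0,"rz":0,"fingers":-1},
    {"x":0,"y":0,"z":-120,"rx":0,"ry":0,"rz":0,"fingers":-1},
    {"x":0,"y":0,"z":-125,"rx":0,"ry":0,"rz":0,"fingers":-1},
    {"x":-338,"y":-213,"z":-125,"rx":0,"ry":0,"rz":0,"fingers":-1},
    {"x":-338,"y":-213,"z":-125,"rx":0,"ry":0,"rz":0,"fingers":-1},
    {"x":-338,"y":-213,"z":-125,"rx":0,"ry":0,"rz":0,"fingers":-1},
    {"x":-338,"y":-213,"z":-125,"rx":0,"ry":0,"rz":0,"fingers":-1},
    {"x":-338,"y":-213,"z":-125,"rx":0,"ry":0,"rz":0,"fingers":-1},
    {"x":-338,"y":-213,"z":-125,"rx":0,"ry":0,"rz":0,"fingers":-1},
    {"x":-338,"y":-213,"z":-125,"rx":0,"ry":0,"rz":0,"fingers":-1},
    {"x":-338,"y":-213,"z":-125,"rx":0,"ry":0,"rz":0,"fingers":-1},
    {"x":-338,"y":-213,"z":-125,"rx":0,"ry":0,"rz":0,"fingers":-1},
    {"x":-338,"y":-213,"z":-125,"rx":0,"ry":0,"rz":0,"fingers":-1},
  ],
)

```text
time_s: 39.17
tool_pos: [0.413, -0.2601, 0.1925]
tool_rot: [-180.0, 0.0, 90.2]
force: [0.6, 1.0, 1.0]
grip_width: 0.087
grasp_force: 0.0
```

Request:
drive_tool(
  moves=[
    {"x":-1,"y":0,"z":45,"rx":0,"ry":0,"rz":0,"fingers":-1},
    {"x":-1,"y":0,"z":85,"rx":0,"ry":0,"rz":0,"fingers":-1},
    {"x":-1,"y":0,"z":115,"rx":0,"ry":0,"rz":0,"fingers":-1},
    {"x":-1,"y":0,"z":128,"rx":0,"ry":0,"rz":0,"fingers":-1},
    {"x":-1,"y":0,"z":131,"rx":0,"ry":0,"rz":0,"fingers":-1},
    {"x":-1,"y":0,"z":131,"rx":0,"ry":0,"rz":0,"fingers":-1},
    {"x":-1,"y":0,"z":131,"rx":0,"ry":0,"rz":0,"fingers":1},
    {"x":-1,"y":0,"z":131,"rx":0,"ry":0,"rz":0,"fingers":1},
    {"x":-1,"y":0,"z":131,"rx":0,"ry":0,"rz":0,"fingers":1},
    {"x":-1,"y":0,"z":131,"rx":0,"ry":0,"rz":0,"fingers":1},
    {"x":-1,"y":0,"z":131,"rx":0,"ry":0,"rz":0,"fingers":1},
    {"x":-1,"y":0,"z":131,"rx":0,"ry":0,"rz":0,"fingers":1},
    {"x":-1,"y":0,"z":131,"rx":0,"ry":0,"rz":0,"fingers":1},
  ],
)

```text
time_s: 40.8
tool_pos: [0.4122, -0.2625, 0.0616]
tool_rot: [180.0, -0.0, 90.0]
force: [-1.0, 1.0, 2.4]
grip_width: 0.0539
grasp_force: 25.0
```

Request:
drive_tool(
  moves=[
    {"x":0,"y":0,"z":-10,"rx":0,"ry":0,"rz":0,"fingers":1},
    {"x":0,"y":0,"z":-35,"rx":0,"ry":0,"rz":0,"fingers":1},
    {"x":0,"y":0,"z":-70,"rx":0,"ry":0,"rz":0,"fingers":1},
    {"x":5,"y":4,"z":-95,"rx":0,"ry":0,"rz":0,"fingers":1},
    {"x":20,"y":15,"z":-105,"rx":0,"ry":0,"rz":0,"fingers":1},
    {"x":50,"y":38,"z":-105,"rx":0,"ry":0,"rz":0,"fingers":1},
    {"x":85,"y":65,"z":-105,"rx":0,"ry":0,"rz":0,"fingers":1},
    {"x":120,"y":91,"z":-105,"rx":0,"ry":0,"rz":0,"fingers":1},
    {"x":155,"y":118,"z":-105,"rx":0,"ry":0,"rz":0,"fingers":1},
    {"x":190,"y":144,"z":-105,"rx":0,"ry":0,"rz":0,"fingers":1},
    {"x":225,"y":171,"z":-105,"rx":0,"ry":0,"rz":0,"fingers":1},
    {"x":255,"y":194,"z":-105,"rx":0,"ry":0,"rz":0,"fingers":1},
    {"x":270,"y":205,"z":-100,"rx":0,"ry":0,"rz":0,"fingers":1},
    {"x":270,"y":205,"z":-80,"rx":0,"ry":0,"rz":0,"fingers":1},
    {"x":270,"y":205,"z":-50,"rx":0,"ry":0,"rz":0,"fingers":1},
    {"x":270,"y":205,"z":-25,"rx":0,"ry":0,"rz":0,"fingers":1},
    {"x":270,"y":205,"z":-12,"rx":0,"ry":0,"rz":0,"fingers":1},
    {"x":270,"y":205,"z":-8,"rx":0,"ry":0,"rz":0,"fingers":1},
    {"x":270,"y":205,"z":-6,"rx":0,"ry":0,"rz":0,"fingers":1},
    {"x":270,"y":205,"z":-6,"rx":0,"ry":0,"rz":0,"fingers":1},
  ],
)

```text
time_s: 43.3
tool_pos: [0.6177, 0.0074, 0.0683]
tool_rot: [179.9, -0.0, 90.0]
force: [-0.2, 0.6, -2.8]
grip_width: 0.0542
grasp_force: 25.0
```

Request:
drive_tool(
  moves=[
    {"x":0,"y":0,"z":1,"rx":0,"ry":0,"rz":0,"fingers":1},
    {"x":0,"y":0,"z":1.5,"rx":0,"ry":0,"rz":0,"fingers":1},
    {"x":0,"y":0,"z":1.5,"rx":0,"ry":0,"rz":0,"fingers":-1},
    {"x":0,"y":0,"z":1.5,"rx":0,"ry":0,"rz":0,"fingers":-1},
    {"x":0,"y":0,"z":1.5,"rx":0,"ry":0,"rz":0,"fingers":-1},
    {"x":0,"y":0,"z":1.5,"rx":0,"ry":0,"rz":0,"fingers":-1},
    {"x":0,"y":0,"z":-20,"rx":0,"ry":0,"rz":0,"fingers":-1},
    {"x":0,"y":0,"z":-70,"rx":0,"ry":0,"rz":0,"fingers":-1},
    {"x":0,"y":0,"z":-120,"rx":0,"ry":0,"rz":0,"fingers":-1},
    {"x":0,"y":0,"z":-125,"rx":0,"ry":0,"rz":0,"fingers":-1},
    {"x":-346,"y":-195,"z":-125,"rx":0,"ry":0,"rz":0,"fingers":-1},
    {"x":-346,"y":-195,"z":-125,"rx":0,"ry":0,"rz":0,"fingers":-1},
    {"x":-346,"y":-195,"z":-125,"rx":0,"ry":0,"rz":0,"fingers":-1},
    {"x":-346,"y":-195,"z":-125,"rx":0,"ry":0,"rz":0,"fingers":-1},
    {"x":-346,"y":-195,"z":-125,"rx":0,"ry":0,"rz":0,"fingers":-1},
    {"x":-346,"y":-195,"z":-125,"rx":0,"ry":0,"rz":0,"fingers":-1},
    {"x":-346,"y":-195,"z":-125,"rx":0,"ry":0,"rz":0,"fingers":-1},
    {"x":-346,"y":-195,"z":-125,"rx":0,"ry":0,"rz":0,"fingers":-1},
    {"x":-346,"y":-195,"z":-125,"rx":0,"ry":0,"rz":0,"fingers":-1},
    {"x":-346,"y":-195,"z":-125,"rx":0,"ry":0,"rz":0,"fingers":-1},
  ],
)

```text
time_s: 45.8
tool_pos: [0.4234, -0.3367, 0.1924]
tool_rot: [-180.0, -0.0, 90.2]
force: [-0.7, -0.0, -0.3]
grip_width: 0.087
grasp_force: 0.0
```

Request:
drive_tool(
  moves=[
    {"x":-1,"y":-1,"z":45,"rx":0,"ry":0,"rz":0,"fingers":-1},
    {"x":-1,"y":-1,"z":85,"rx":0,"ry":0,"rz":0,"fingers":-1},
    {"x":-1,"y":-1,"z":115,"rx":0,"ry":0,"rz":0,"fingers":-1},
    {"x":-1,"y":-1,"z":128,"rx":0,"ry":0,"rz":0,"fingers":-1},
    {"x":-1,"y":-1,"z":131,"rx":0,"ry":0,"rz":0,"fingers":-1},
    {"x":-1,"y":-1,"z":131,"rx":0,"ry":0,"rz":0,"fingers":-1},
    {"x":-1,"y":-1,"z":131,"rx":0,"ry":0,"rz":0,"fingers":1},
    {"x":-1,"y":-1,"z":131,"rx":0,"ry":0,"rz":0,"fingers":1},
    {"x":-1,"y":-1,"z":131,"rx":0,"ry":0,"rz":0,"fingers":1},
    {"x":-1,"y":-1,"z":131,"rx":0,"ry":0,"rz":0,"fingers":1},
    {"x":-1,"y":-1,"z":131,"rx":0,"ry":0,"rz":0,"fingers":1},
    {"x":-1,"y":-1,"z":131,"rx":0,"ry":0,"rz":0,"fingers":1},
    {"x":-1,"y":-1,"z":131,"rx":0,"ry":0,"rz":0,"fingers":1},
  ],
)

```text
time_s: 47.42
tool_pos: [0.4212, -0.3395, 0.0616]
tool_rot: [180.0, -0.0, 90.0]
force: [-1.7, 0.3, 0.7]
grip_width: 0.0511
grasp_force: 25.0
```

Request:
drive_tool(
  moves=[
    {"x":0,"y":0,"z":-10,"rx":0,"ry":0,"rz":0,"fingers":1},
    {"x":0,"y":0,"z":-35,"rx":0,"ry":0,"rz":0,"fingers":1},
    {"x":0,"y":0,"z":-70,"rx":0,"ry":0,"rz":0,"fingers":1},
    {"x":5,"y":4,"z":-95,"rx":0,"ry":0,"rz":0,"fingers":1},
    {"x":20,"y":14,"z":-105,"rx":0,"ry":0,"rz":0,"fingers":1},
    {"x":50,"y":34,"z":-105,"rx":0,"ry":0,"rz":0,"fingers":1},
    {"x":85,"y":58,"z":-105,"rx":0,"ry":0,"rz":0,"fingers":1},
    {"x":120,"y":82,"z":-105,"rx":0,"ry":0,"rz":0,"fingers":1},
    {"x":155,"y":106,"z":-105,"rx":0,"ry":0,"rz":0,"fingers":1},
    {"x":190,"y":129,"z":-105,"rx":0,"ry":0,"rz":0,"fingers":1},
    {"x":225,"y":153,"z":-105,"rx":0,"ry":0,"rz":0,"fingers":1},
    {"x":258,"y":176,"z":-105,"rx":0,"ry":0,"rz":0,"fingers":1},
    {"x":275,"y":187,"z":-100,"rx":0,"ry":0,"rz":0,"fingers":1},
    {"x":275,"y":187,"z":-80,"rx":0,"ry":0,"rz":0,"fingers":1},
    {"x":275,"y":187,"z":-50,"rx":0,"ry":0,"rz":0,"fingers":1},
    {"x":275,"y":187,"z":-25,"rx":0,"ry":0,"rz":0,"fingers":1},
    {"x":275,"y":187,"z":-12,"rx":0,"ry":0,"rz":0,"fingers":1},
    {"x":275,"y":187,"z":-8,"rx":0,"ry":0,"rz":0,"fingers":1},
    {"x":275,"y":187,"z":-6,"rx":0,"ry":0,"rz":0,"fingers":1},
    {"x":275,"y":187,"z":-6,"rx":0,"ry":0,"rz":0,"fingers":1},
  ],
)

```text
time_s: 49.92
tool_pos: [0.6087, -0.0647, 0.0683]
tool_rot: [179.9, -0.0, 90.0]
force: [0.2, 0.1, -0.9]
grip_width: 0.0506
grasp_force: 25.0
```

Release, raise, then retreat to the mat side for a final look.

Request:
drive_tool(
  moves=[
    {"x":0,"y":0,"z":1,"rx":0,"ry":0,"rz":0,"fingers":1},
    {"x":0,"y":0,"z":1.5,"rx":0,"ry":0,"rz":0,"fingers":1},
    {"x":0,"y":0,"z":1.5,"rx":0,"ry":0,"rz":0,"fingers":-1},
    {"x":0,"y":0,"z":1.5,"rx":0,"ry":0,"rz":0,"fingers":-1},
    {"x":0,"y":0,"z":1.5,"rx":0,"ry":0,"rz":0,"fingers":-1},
    {"x":0,"y":0,"z":1.5,"rx":0,"ry":0,"rz":0,"fingers":-1},
    {"x":0,"y":0,"z":-20,"rx":0,"ry":0,"rz":0,"fingers":-1},
    {"x":0,"y":0,"z":-70,"rx":0,"ry":0,"rz":0,"fingers":-1},
    {"x":0,"y":0,"z":-120,"rx":0,"ry":0,"rz":0,"fingers":-1},
    {"x":0,"y":0,"z":-140,"rx":0,"ry":0,"rz":0,"fingers":-1},
    {"x":-250,"y":-190,"z":-140,"rx":0,"ry":0,"rz":0,"fingers":-1},
    {"x":-250,"y":-190,"z":-140,"rx":0,"ry":0,"rz":0,"fingers":-1},
    {"x":-250,"y":-190,"z":-140,"rx":0,"ry":0,"rz":0,"fingers":-1},
    {"x":-250,"y":-190,"z":-140,"rx":0,"ry":0,"rz":0,"fingers":-1},
    {"x":-250,"y":-190,"z":-140,"rx":0,"ry":0,"rz":0,"fingers":-1},
    {"x":-250,"y":-190,"z":-140,"rx":0,"ry":0,"rz":0,"fingers":-1},
    {"x":-250,"y":-190,"z":-140,"rx":0,"ry":0,"rz":0,"fingers":-1},
    {"x":-250,"y":-190,"z":-140,"rx":0,"ry":0,"rz":0,"fingers":-1},
  ],
)

```text
time_s: 52.18
tool_pos: [0.4193, -0.3129, 0.2075]
tool_rot: [-180.0, -0.0, 90.2]
force: [0.3, -0.1, -0.3]
grip_width: 0.087
grasp_force: 0.0
```

Run:
```python
from h import *
a=cam('top');b=cam('scene');save(a,'f_t.png');save(b,'f_s.png')
a0=cv2.imread('pics/top0.png')[:,:,::-1]
r=lambda i:cv2.resize(i[55:320,75:400],(400,326),interpolation=2)
f=np.hstack([r(a0),r(a['image'])])
cv2.imwrite('pics/f1.png',f[:,:,::-1])
# offsets of each container between first and final pictures (template matching), px
b0=cv2.imread('pics/scene0.png')[:,:,::-1]
for c0,c1,L in((a0,a['image'],dict(can=(252,118),jar=(285,124),oil=(318,133),guide=(358,125),plane=(258,245),chisel=(303,230))),(b0,b['image'],dict(can=(293,268),jar=(265,255),oil=(237,243),guide=(198,262),plane=(306,188),chisel=(272,180)))):
    for n,(u,v) in L.items():
        k=11;T=np.ascontiguousarray(c0[v-k:v+k+1,u-k:u+k+1]);W=np.ascontiguousarray(c1[v-k-8:v+k+9,u-k-8:u+k+9])
        m=cv2.matchTemplate(W,T,cv2.TM_CCOEFF_NORMED);_,q,_,p=cv2.minMaxLoc(m);print(n,p[0]-8,p[1]-8,round(q,3))
```

```text
can 0 0 0.916
jar 0 -1 0.934
oil 0 0 0.79
guide 0 0 0.998
plane 0 0 0.995
chisel 0 0 0.995
can 0 0 0.98
jar 0 1 0.988
oil 0 0 0.961
guide 0 0 0.999
plane 0 0 0.999
chisel 0 0 0.999
```

View pics/f1.png

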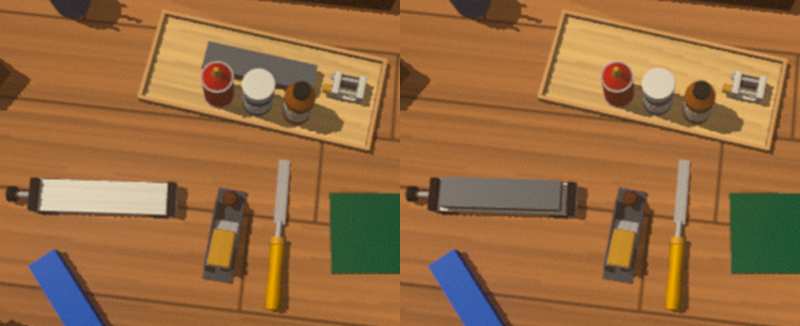

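The can (617,80), jar (658,88) and oil (698,98) stand upright back on their spots, within about 1 pixel. The stone is seated in the holder, and the guide, plane and chisel have not moved.

```bash
python3 -c "
from h import *
print(workorder.sign_off())"
```

```text
the job is handed in; nothing more can be done
None
```

The oilstone is seated flat, grey side up, between the holder's jaws; the oil bottle, can and jar are back upright within about 2 mm of their spots; the guide, plane and chisel have not moved; and the job was handed in at about 52 s.

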